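# Put the record-care things back on their own stands

### The job

The record clamp, the amber bottle and the enamel cup have each been left on another one's stand. Put the clamp on the round cork mat, the bottle in the shallow pine tray and the cup on the square tile, each upright in the middle of its stand; the oblong felt mat is free for parking one meanwhile. Set things down without dropping them or tipping them over, and do not disturb the brush and the magnifier.

Things in the scene. Friction and masses are not known exactly. Their poses are not given: they have to be found in the camera images.
- clamp_center (a point): screw-down record clamp of bare aluminium, round, 54 mm high, 260 g or so: a flange 64 mm across and 16 mm high below, a knurled knob 44 mm across above it (from 16 to 54 mm). Loose. The point is on its axis, half-way up: 27 mm above its underside; z axis up. Stands on another thing's stand at the start
- bottle_center (a point): amber glass bottle with a cork, empty, round, 88 mm high with the cork: straight body 44 mm across up to 60 mm, then a shoulder, a neck 22 to 25 mm across and the cork. Loose. The point is on its axis, half-way up: 44 mm above its underside; z axis up. Stands on another thing's stand at the start
- cup_center (a point): chipped white enamel cup with a dark blue rim, straight-sided, no handle, open at the top: 60 mm across outside, 62 mm high, wall 3 mm. Loose. The point is on its axis, 30 mm above its underside (about half-way up); z axis up. Stands on another thing's stand at the start
- cork_mat_top (a point): round flat cork mat, 104 mm across, 6 mm thick, fixed: the clamp's stand. The point is the centre of its upper face
- tray_top (a point): square shallow pine tray, 112 mm by 112 mm outside, wall 5 mm, rim 11 mm above the table and 6 mm above its inner floor, fixed: the bottle's stand. The point is the centre of its inner floor (5 mm above the table)
- tile_top (a point): square flat fired-clay tile, 98 mm by 98 mm, 8 mm thick, fixed: the cup's stand. The point is the centre of its upper face
- felt_top (a point): oblong flat grey felt mat, 135 mm by 85 mm, 4 mm thick, fixed, empty at the start: the free spot. The point is the centre of its upper face; x axis along its length
- brush_center (a point): bystander: stylus brush with a brown horn handle, lying loose, 107 mm long, 18 mm wide, 13 mm high. The point is the middle of its length, 6 mm above the table; x axis along it towards the bristles
- magnifier_center (a point): bystander: brass pocket magnifier, lying loose, 114 mm long, lens ring 55 mm across, 9 mm high. The point is near the middle of its length; x axis towards the lens
- crate: bystander: fixed open pine crate full of small records, 200 mm (x) by 210 mm (y), about 190 mm high with the records, a slat gate hinged across its front (-x side). Origin at the centre of its underside
There are look-alikes about, which are no part of the job. Of the things that look like the part that bears bottle_center, the smallest one is meant.

How it is judged:
By the outcome, as a careful person would: the job done as asked, in the order asked, and still so for the second after the job is handed in, with the robot touching nothing.
It also fails if it takes over 96 s, if anything falls off the work surface, if the arm or the gripper's body presses on something with over 40 N, if the wrist force passes 120 N, or if a joint passes its speed limit or range.

### The arm

A 6-joint arm with a two-finger parallel gripper is mounted at the origin on the work surface. World frame = base frame: x ahead of the robot, y to its left, z up, the work surface at z = 0. Lengths are in m, angles in rad, forces in N, time in s.
With the tool pointing down it reaches from about 0.35 to 0.925 m from the base axis. Payload 6.4 kg.
Tool frame: the origin (TCP) lies midway between the tips of the shut fingers; the grasp point (between the pads) lies 19 mm behind it; z points along the fingers, y is the line along which they close (so a half turn about z gives the same grasp; the last joint's range is limited). The gripper opens to 94 mm and grips with 3 to 60 N. Pads are 16 mm wide; open, the fingers measure 119 mm over their backs; the gripper's body (75 mm by 177 mm) begins 78 mm behind the grasp point.
Start: joints at [-1.281, 0.245, 1.558, -0, 1.339, -0.174], TCP at [0.291, -0.581, 0.205] pointing down, gripper open.
Joint ranges: [-3.13, 3.13], [-1.02, 2.26], [0.13, 2.54], [-0.95, 4.09], [0.21, 2.88], [-2.74, 2.74]. Speed limits (rad/s): [2.57, 2.57, 3.14, 3.14, 3.14, 3.14].

### API

Orientations are given as a unit quaternion [w, x, y, z].
In Python, from bench import manip gives the robot as it stands.
- The arm moves only by the shell command python3 -m handwheel 'ROWS' [FORCE]. ROWS is JSON, a list of rows, each a list of 3 entries, a list of its own where there are three numbers: the shift along the tool's x, y, z in m, then the turn, a rotation vector about the tool's x, y, z in degrees, then the opening, from 0 (shut) to 1 (fully open). A call has 1 to 10 rows; each row is the pose to reach, as a shift and turn from the pose commanded when the call began, along the tool's axes at that moment; what a row does not reach only later rows make up. A row lasts 1/12 s, in which the tool goes at most 41.7 mm and 7.16 degrees, less where a joint would pass 70% of its speed; a pose out of reach is approached as far as the arm can. A call with a gripper value outside its range is refused whole. The fingers move at their own pace and stop on an object; FORCE is the grip in N (left out, the last holds). Time passes only in rows, so rows that repeat a pose let the fingers close. It gives the time, the measured TCP pose, the force, the opening and the grip force at its end, in the units of the state.
- manip.get_obs(): the state, without advancing time (a new reading comes with each control period).
- manip.camera(name): name is "scene" or "top"; returns (picture, depth): 384x512x3 uint8, red, green, blue; 384x512 float32, m along the optical axis (not along the pixel's ray), 0 where there is no reading.
- manip.camera_model(name): a dict with "fx", "fy", "cx", "cy" (pixels), "rvec" (rotation vector, rad) and "tvec" (3), from world to camera coordinates, as OpenCV has them. Camera axes: x right, y down, z forward; pixel columns grow to the right and rows downward; lengths in m; the calibration is good to about 2 mm. A picture is of the moment at which its call begins. camera_model takes no time and is no camera call.
- manip.hand_in(): hands the job in; it is judged then, once.
The state is a dict: "clock": time; "joints": joint angles; "qd": joint speeds; "joint_efforts": joint torques, N m; "ee_pos": TCP position; "tcp_rot": TCP orientation; "force": force on the tool from outside, world axes, zero at the start; "wrist_torque": the same for the moment, N m; "width": finger opening in m; "grip_force": force on a finger pad.
Only numpy, scipy, OpenCV 4.12 (cv2) and the standard library are available. Lean on these libraries where they do the work, as an engineer would, in place of code of your own. Each camera call takes 0.05 s, during which the arm holds its last target. There are 200 camera calls.

## Working session

There is one attempt and no reset: what is moved stays moved. The work goes in short steps, Python scripts to look and compute and a shell command to move; the robot and the scene stay as the last step left them, time stands still between calls to the robot, and variables do not carry over. Pictures are saved under pics/ and viewed, at most 14 in all, crops included, and the job is handed in when it is done.

```bash
mkdir -p pics; cat > h.py <<'E'
import numpy as np, cv2
from bench import manip
def model(n):
    m=manip.camera_model(n); R=cv2.Rodrigues(np.array(m["rvec"],float))[0]; return m,R,np.array(m["tvec"],float)
def ray(n,u,v,z):
    m,R,t=model(n); d=R.T@np.array([(u-m["cx"])/m["fx"],(v-m["cy"])/m["fy"],1]); c=-R.T@t
    return c+d*(z-c[2])/d[2]
def cloud(n,dep):
    m,R,t=model(n); v,u=np.mgrid[:384,:512]
    p=np.stack([(u-m["cx"])/m["fx"]*dep,(v-m["cy"])/m["fy"]*dep,dep],-1)
    return (p-t)@R
def snap(n,f=None):
    a,d=manip.camera(n)
    if f: cv2.imwrite("pics/"+f,cv2.cvtColor(a,cv2.COLOR_RGB2BGR))
    return a,d
E
python3 - <<'E'
from h import *
for n in("top","scene"):
    a,d=snap(n); np.savez(n+"0.npz",a=a,d=d)
    cv2.imwrite(f"pics/{n}0.png",cv2.cvtColor(cv2.resize(a,(800,600),interpolation=cv2.INTER_CUBIC),cv2.COLOR_RGB2BGR))
    m,R,t=model(n); print(n,m["fx"],m["cx"],-R.T@t,R[2])
o=manip.get_obs();print(o)
E
```

```text
top 472.68179483170985 259.1426308142845 [0.37788075 0.07565945 1.34736671] [ 0.11928413  0.00957882 -0.99281395]
scene 358.1370820813468 252.45611231863802 [ 1.19711945 -0.38393678  0.66203779] [-0.68207622  0.45775703 -0.57028987]
{'clock': 0.1, 'joints': array([-1.28114211e+00,  2.45708320e-01,  1.55887051e+00,  1.32079971e-05,
        1.33868723e+00, -1.74080202e-01]), 'qd': array([-0.00050285,  0.00117929, -0.00347147, -0.00122785,  0.00083033,
        0.00124998]), 'joint_efforts': array([ 2.29681937e-04, -4.16912377e+01, -3.15525806e+01,  6.86393352e-02,
        3.09673115e-02, -6.68437747e-05]), 'ee_pos': array([ 0.29060627, -0.58082871,  0.20449013]), 'tcp_rot': array([-8.35679287e-04,  9.73239026e-01,  2.29793599e-01, -4.19088579e-05]), 'force': array([ 0.32254648, -0.07712066, -0.32505472]), 'wrist_torque': array([ 0.0185725 , -0.0298512 ,  0.03780578]), 'grip_force': 0.0, 'width': 0.09407466117983322}
```

View pics/top0.png

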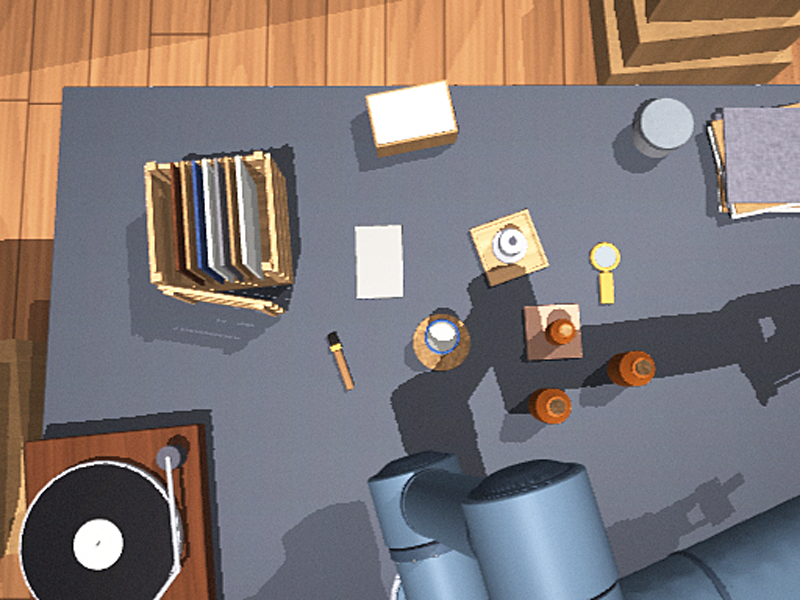

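View pics/scene0.png

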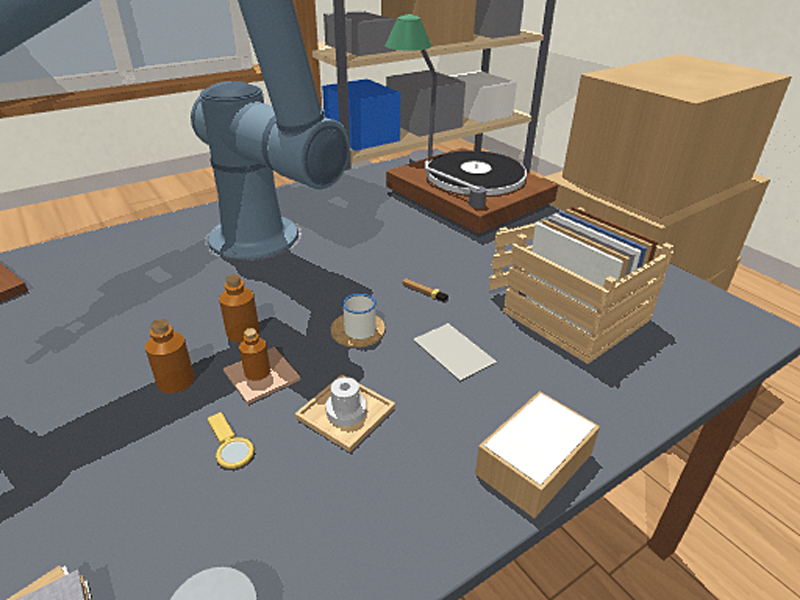

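The top view (800×600 scale) shows the cup on the cork at (441,338), the clamp on the tray at (511,243) and the felt at (379,262). There are three bottles: (560,332) on the tile, (550,407) and (632,369). The one on the tile looks smallest, so I'll measure it and confirm with a crop.

```bash
python3 - <<'E'
from h import *
z=np.load("top0.npz");a,d=z["a"],z["d"];P=cloud("top",d)
crop=a[125:285,200:440]; big=cv2.resize(crop,(800,533),interpolation=cv2.INTER_CUBIC)
cv2.imwrite("pics/crop.png",cv2.cvtColor(big,cv2.COLOR_RGB2BGR))
s=.64
# table noise
t=P[250:260,230:240,2];print("table",t.mean(),t.std())
hsv=cv2.cvtColor(a,cv2.COLOR_RGB2HSV)
def at(u,v):
    u,v=int(u*s),int(v*s);return hsv[v,u],P[v,u].round(3)
for n,u,v in [("cork",422,352),("tray",483,235),("tile",535,318),("tileshadow",570,350),("felt",379,262),("cuprim",441,320),("table",300,300)]:print(n,at(u,v))
for n,u,v in [("clamp",511,243),("bottle",560,332),("cup",441,338),("b2",550,407),("b3",632,369)]:
    c=P[int(v*s),int(u*s)];m=(np.hypot(*(P[...,:2]-c[:2]).transpose(2,0,1))<.06)&(P[...,2]>.02)
    q=P[m];zt=np.percentile(q[:,2],99);print(n,"ztop",zt,len(q))
    for lo,hi in((zt-.006,zt+.004),(.03,zt)):
        k=q[(q[:,2]>lo)&(q[:,2]<hi)]; (cx,cy),r=cv2.minEnclosingCircle(k[:,:2].astype(np.float32)); print("  ",lo.round(3),len(k),cx,cy,r,np.median(k,0))
E
```

```text
table 0.011635181187512982 0.1342776793644944
cork (array([ 16, 122, 228], dtype=uint8), array([0.44 , 0.058, 0.002]))
tray (array([ 22,  82, 253], dtype=uint8), array([ 0.656, -0.055,  0.006]))
tile (array([  9,  94, 174], dtype=uint8), array([ 0.503, -0.147,  0.005]))
tileshadow (array([ 10,  98, 171], dtype=uint8), array([ 0.444, -0.209,  0.001]))
felt (array([ 26,   7, 242], dtype=uint8), array([0.607, 0.138, 0.004]))
cuprim (array([110, 150, 136], dtype=uint8), array([0.494, 0.026, 0.067]))
table (array([114,  34, 143], dtype=uint8), array([ 0.535,  0.282, -0.003]))
clamp ztop 0.06317686461125883 298
   0.057 112 0.6339253187179565 -0.1014951765537262 0.022164294496178627 [ 0.63383096 -0.1037249   0.05944239]Traceback (most recent call last):
  File "<stdin>", line 16, in <module>
AttributeError: 'float' object has no attribute 'round'
```

View pics/crop.png

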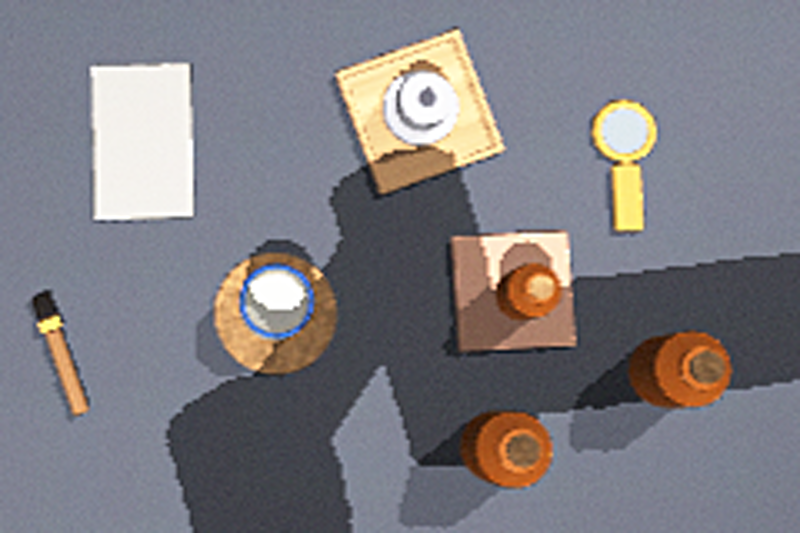

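The crop confirms it: the bottle on the tile at crop (535,290) is clearly smaller than those at (508,448) and (685,370). Now the positions.

```bash
cat > meas.py <<'E'
from h import *
def stands(a):
    hsv=cv2.cvtColor(a,cv2.COLOR_RGB2HSV); H,S,V=cv2.split(hsv); s=.64
    out={}
    for n,u,v,z,lo,hi,w in [("cork",441,343,.006,(10,90,50),(24,255,255),36),("tray",509,246,.011,(12,50,50),(30,200,255),46),
            ("tile",553,332,.008,(0,45,60),(14,140,255),36),("felt",379,262,.004,(0,0,190),(180,40,255),42)]:
        u,v=int(u*s),int(v*s); m=cv2.inRange(hsv,lo,hi); k=np.zeros_like(m); k[v-w:v+w,u-w:u+w]=1
        if n=="tile": k[:, :]=k*((np.arange(384)<250)[:,None])
        m=m*k; m=cv2.morphologyEx(m,cv2.MORPH_OPEN,np.ones((3,3),np.uint8))
        c=np.vstack([c for c in cv2.findContours(m,cv2.RETR_EXTERNAL,cv2.CHAIN_APPROX_NONE)[0] if len(c)>15])[:,0]
        q=np.array([ray("top",x,y,z)[:2] for x,y in c],np.float32)
        out[n]=cv2.minEnclosingCircle(q) if n=="cork" else cv2.minAreaRect(q)
    return out
E
python3 - <<'E'
from meas import *
a=np.load("top0.npz")["a"];d=np.load("top0.npz")["d"];P=cloud("top",d);s=.64
for k,v in stands(a).items(): print(k,np.round(v[0],4),np.round(v[1:],4) if k=="cork" else (np.round(v[1],4),v[2]))
for n,u,v in [("clamp",511,243),("bottle",560,332),("cup",441,338),("b2",550,407),("b3",632,369)]:
    c=P[int(v*s),int(u*s)];m=(np.hypot(*(P[...,:2]-c[:2]).transpose(2,0,1))<.06)&(P[...,2]>.02)&(P[...,2]<.2)
    q=P[m];zt=float(np.percentile(q[:,2],98));print(n,"ztop",round(zt,4),len(q))
    for lo in(zt-.008,.03):
        k=q[(q[:,2]>lo)]; (cx,cy),r=cv2.minEnclosingCircle(k[:,:2].astype(np.float32)); print("  ",round(lo,3),len(k),np.round([cx,cy,r],4),np.median(k,0).round(4))
# blue rim of cup at z=.068, bottle body (orange) by colour
hsv=cv2.cvtColor(a,cv2.COLOR_RGB2HSV)
m=cv2.inRange(hsv,(100,110,60),(125,255,255));k=np.zeros_like(m);k[190:245,255:310]=1
ys,xs=np.nonzero(m*k);q=np.array([ray("top",x,y,.068)[:2] for x,y in zip(xs,ys)],np.float32);print("rim",len(q),cv2.minEnclosingCircle(q),cv2.fitEllipse(q))
o=manip.get_obs();print(o["ee_pos"])
E
```

```text
cork [0.4586 0.0235] [0.052]
tray [ 0.6324 -0.1016] (array([0.1143, 0.1149]), 19.74880027770996)
tile [ 0.4769 -0.1787] (array([0.097 , 0.0998]), 3.0375781059265137)
felt [0.6072 0.1371] (array([0.1338, 0.0858]), 1.8411588668823242)
clamp ztop 0.063 298
   0.055 166 [ 0.6334 -0.1015  0.0224] [ 0.6327 -0.1025  0.0583]
   0.03 227 [ 0.6334 -0.1015  0.0223] [ 0.6318 -0.1001  0.057 ]
bottle ztop 0.0977 254
   0.09 40 [ 0.4735 -0.1852  0.0092] [ 0.4735 -0.1851  0.0958]
   0.03 243 [ 0.4736 -0.1858  0.0221] [ 0.4715 -0.1803  0.0718]
cup ztop 0.0714 136
   0.063 85 [0.4647 0.0236 0.0303] [0.4647 0.0259 0.067 ]
   0.03 126 [0.4647 0.0237 0.0303] [0.4674 0.0232 0.0654]
b2 ztop 0.125 490
   0.117 79 [ 0.3458 -0.1635  0.0131] [ 0.3456 -0.1634  0.1216]
   0.03 477 [ 0.3461 -0.1631  0.0306] [ 0.3472 -0.1561  0.089 ]
b3 ztop 0.1237 533
   0.116 81 [ 0.4106 -0.307   0.0132] [ 0.4095 -0.3076  0.1216]
   0.03 513 [ 0.4096 -0.3069  0.0312] [ 0.4094 -0.2959  0.0878]
rim 88 ((0.46504759788513184, 0.024591244757175446), 0.030282165855169296) ((0.46509531140327454, 0.024619342759251595), (0.05629197880625725, 0.05674188956618309), 57.44291305541992)
[ 0.29060627 -0.58082871  0.20449013]
```

Everything matches the given sizes: the bottle is 88 mm high (its look-alikes are about 120), and the stand dimensions and heights fit. The plan is cup → felt, clamp → cork, bottle → tray, then cup → tile. First move: go over the cup and square the yaw.

```bash
cat > to.py <<'E'
import sys
from h import *
from scipy.spatial.transform import Rotation as R
o=manip.get_obs();q=o["tcp_rot"];r=R.from_quat([q[1],q[2],q[3],q[0]])
t=np.array([float(v) for v in sys.argv[1:4]])
tgt=R.from_euler("x",180,degrees=True)
print("t",round(o["clock"],2),"pos",o["ee_pos"].round(4),"w",round(o["width"],4),"F",o["force"].round(1),"shift mm",(r.inv().apply(t-o["ee_pos"])*1000).round(1),"turn",(r.inv()*tgt).as_rotvec(degrees=True).round(2))
E
R='[0.427,-0.463,0],[0,0,26.6],1'
python3 -m handwheel '[[[0.427,-0.463,0],[0,0,26.6],1],[[0.427,-0.463,0],[0,0,26.6],1],[[0.427,-0.463,0],[0,0,26.6],1],[[0.427,-0.463,0],[0,0,26.6],1],[[0.427,-0.463,0],[0,0,26.6],1],[[0.427,-0.463,0],[0,0,26.6],1],[[0.427,-0.463,0],[0,0,26.6],1],[[0.427,-0.463,0],[0,0,26.6],1],[[0.427,-0.463,0],[0,0,26.6],1],[[0.427,-0.463,0],[0,0,26.6],1]]'
python3 to.py 0.465 0.0243 0.12
```

```text
clock: 0.93
ee_pos: [0.4062, -0.1789, 0.2052]
tcp_rot: [-0.0, 1.0, -0.001, -0.0]
force: [1.3, 0.5, -0.5]
width: 0.0939
grip_force: 0.0
t 0.93 pos [ 0.4062 -0.1789  0.2052] w 0.0939 F [ 1.3  0.5 -0.5] shift mm [  58.5 -203.3   85.2] turn [-0.01  0.   -0.06]
```

```bash
python3 -m handwheel '[[[0.058,-0.203,0.085],[0,0,0],1],[[0.058,-0.203,0.085],[0,0,0],1],[[0.058,-0.203,0.085],[0,0,0],1],[[0.058,-0.203,0.085],[0,0,0],1],[[0.058,-0.203,0.085],[0,0,0],1],[[0.058,-0.203,0.085],[0,0,0],1],[[0.058,-0.203,0.085],[0,0,0],1],[[0.058,-0.203,0.085],[0,0,0],1]]'
python3 to.py 0.465 0.0243 0.023
```

```text
clock: 1.6
ee_pos: [0.4639, 0.0225, 0.1198]
tcp_rot: [0.0, 1.0, 0.001, -0.001]
force: [-0.2, -0.9, 0.6]
width: 0.0938
grip_force: 0.0
t 1.6 pos [0.4639 0.0225 0.1198] w 0.0938 F [-0.2 -0.9  0.6] shift mm [ 1.3 -1.8 96.8] turn [0.  0.1 0.1]
```

```bash
python3 -m handwheel '[[[0.001,-0.002,0.04],[0,0,0],1],[[0.001,-0.002,0.07],[0,0,0],1],[[0.001,-0.002,0.09],[0,0,0],1],[[0.001,-0.002,0.097],[0,0,0],1],[[0.001,-0.002,0.097],[0,0,0],1],[[0.001,-0.002,0.097],[0,0,0],0.5],[[0.001,-0.002,0.097],[0,0,0],0.5],[[0.001,-0.002,0.097],[0,0,0],0.5],[[0.001,-0.002,0.097],[0,0,0],0.5],[[0.001,-0.002,0.097],[0,0,0],0.5]]' 10
python3 to.py 0.465 0.0243 0.023
```

```text
clock: 2.43
ee_pos: [0.4663, 0.024, 0.0244]
tcp_rot: [-0.0, 1.0, -0.0, 0.001]
force: [-0.0, 3.1, 2.2]
width: 0.064
grip_force: 1.1
t 2.43 pos [0.4663 0.024  0.0244] w 0.064 F [-0.   3.1  2.2] shift mm [-1.3 -0.3  1.4] turn [-0.01 -0.11 -0.04]
```

```bash
python3 -m handwheel '[[[0,0,0],[0,0,0],0.5],[[0,0,0],[0,0,0],0.5],[[0,0,0],[0,0,0],0.5],[[0,0,0],[0,0,0],0.5]]' 10
python3 -m handwheel '[[[0,0,-0.01],[0,0,0],0.5],[[0,0,-0.03],[0,0,0],0.5],[[0,0,-0.06],[0,0,0],0.5],[[0,0,-0.08],[0,0,0],0.5],[[0,0,-0.08],[0,0,0],0.5],[[0,0,-0.08],[0,0,0],0.5]]' 10
python3 to.py 0.607 0.137 0.1
```

```text
clock: 2.77
ee_pos: [0.4662, 0.0241, 0.0243]
tcp_rot: [-0.0, 1.0, -0.0, 0.001]
force: [-0.4, 2.5, 6.6]
width: 0.0609
grip_force: 10.0
clock: 3.27
ee_pos: [0.466, 0.0237, 0.1042]
tcp_rot: [0.0, 1.0, -0.0, 0.001]
force: [0.5, -0.5, -2.1]
width: 0.061
grip_force: 10.0
t 3.27 pos [0.466  0.0237 0.1042] w 0.061 F [ 0.5 -0.5 -2.1] shift mm [ 141.  -113.3    4.4] turn [ 0.04 -0.12 -0.02]
```

```bash
python3 -m handwheel '[[[0.03,-0.024,0],[0,0,0],0.5],[[0.06,-0.048,0],[0,0,0],0.5],[[0.09,-0.072,0],[0,0,0],0.5],[[0.12,-0.096,0],[0,0,0],0.5],[[0.141,-0.113,0],[0,0,0],0.5],[[0.141,-0.113,0.02],[0,0,0],0.5],[[0.141,-0.113,0.04],[0,0,0],0.5],[[0.141,-0.113,0.06],[0,0,0],0.5],[[0.141,-0.113,0.07],[0,0,0],0.5],[[0.141,-0.113,0.07],[0,0,0],0.5]]'
python3 to.py 0.607 0.137 0.0225
```

```text
clock: 4.1
ee_pos: [0.6026, 0.1366, 0.0283]
tcp_rot: [0.0, 1.0, -0.0, -0.005]
force: [0.3, -0.1, -1.7]
width: 0.0609
grip_force: 10.0
t 4.1 pos [0.6026 0.1366 0.0283] w 0.0609 F [ 0.3 -0.1 -1.7] shift mm [ 4.5 -0.4  5.8] turn [ 0.03  0.53 -0.03]
```

```bash
python3 -m handwheel '[[[0,0,0],[0,0,0],0.5],[[0,0,0],[0,0,0],0.5]]'
python3 to.py 0.607 0.137 0.0225
```

```text
clock: 4.27
ee_pos: [0.6071, 0.1368, 0.0341]
tcp_rot: [0.0, 1.0, -0.0, 0.001]
force: [1.2, -0.6, -2.0]
width: 0.061
grip_force: 10.0
t 4.27 pos [0.6071 0.1368 0.0341] w 0.061 F [ 1.2 -0.6 -2. ] shift mm [-0.1 -0.2 11.6] turn [ 0.   -0.06 -0.04]
```

```bash
python3 -m handwheel '[[[0,0,0.004],[0,0,0],0.5],[[0,0,0.007],[0,0,0],0.5],[[0,0,0.009],[0,0,0],0.5],[[0,0,0.0105],[0,0,0],0.5],[[0,0,0.0112],[0,0,0],0.5],[[0,0,0.0112],[0,0,0],0.5],[[0,0,0.0115],[0,0,0],0.5],[[0,0,0.0115],[0,0,0],0.5]]'
python3 to.py 0.607 0.137 0.0225
```

```text
clock: 4.93
ee_pos: [0.6067, 0.1369, 0.0224]
tcp_rot: [0.0, 1.0, -0.0, 0.0]
force: [-2.1, -0.6, 2.7]
width: 0.0612
grip_force: 10.0
t 4.93 pos [0.6067 0.1369 0.0224] w 0.0612 F [-2.1 -0.6  2.7] shift mm [ 0.3 -0.1 -0.1] turn [ 0.   -0.01 -0.02]
```

```bash
python3 -m handwheel '[[[0,0,0],[0,0,0],0.75],[[0,0,0],[0,0,0],0.85],[[0,0,0],[0,0,0],1],[[0,0,0],[0,0,0],1],[[0,0,-0.03],[0,0,0],1],[[0,0,-0.07],[0,0,0],1],[[0,0,-0.1],[0,0,0],1],[[0,0,-0.1],[0,0,0],1],[[0,0,-0.1],[0,0,0],1]]'
python3 to.py 0.634 -0.1015 0.125
```

```text
clock: 5.68
ee_pos: [0.6083, 0.137, 0.1246]
tcp_rot: [-0.0, 1.0, -0.0, 0.003]
force: [-0.5, 0.4, -0.1]
width: 0.0938
grip_force: 0.0
t 5.68 pos [0.6083 0.137  0.1246] w 0.0938 F [-0.5  0.4 -0.1] shift mm [ 25.9 238.5  -0.4] turn [-0.01 -0.29 -0.03]
```

```bash
python3 -m handwheel '[[[0.0262,0.2385,0],[0,0,0],1],[[0.0262,0.2385,0],[0,0,0],1],[[0.0262,0.2385,0],[0,0,0],1],[[0.0262,0.2385,0],[0,0,0],1],[[0.0262,0.2385,0],[0,0,0],1],[[0.0262,0.2385,0],[0,0,0],1],[[0.0262,0.2385,0],[0,0,0],1],[[0.0262,0.2385,0],[0,0,0],1],[[0.0262,0.2385,0],[0,0,0],1]]'
python3 to.py 0.6334 -0.1015 0.027
python3 - <<'E'
from h import *
a,d=snap("top");P=cloud("top",d);hsv=cv2.cvtColor(a,cv2.COLOR_RGB2HSV)
cv2.imwrite("pics/t1.png",cv2.cvtColor(cv2.resize(a[125:285,200:440],(800,533)),cv2.COLOR_RGB2BGR))
m=cv2.inRange(hsv,(100,110,60),(125,255,255));k=np.zeros_like(m);k[140:200,215:280]=1
ys,xs=np.nonzero(m*k);q=np.array([ray("top",x,y,.066)[:2] for x,y in zip(xs,ys)],np.float32);print("cup",len(q),cv2.minEnclosingCircle(q))
E
```

```text
clock: 6.43
ee_pos: [0.6316, -0.1009, 0.1202]
tcp_rot: [-0.001, 1.0, -0.0, -0.001]
force: [-0.4, 0.5, 0.2]
width: 0.0939
grip_force: 0.0
t 6.43 pos [ 0.6316 -0.1009  0.1202] w 0.0939 F [-0.4  0.5  0.2] shift mm [ 2.   0.8 93.2] turn [-0.07  0.16 -0.03]
cup 83 ((0.604524552822113, 0.13391931354999542), 0.030116619542241096)
```

View pics/t1.png

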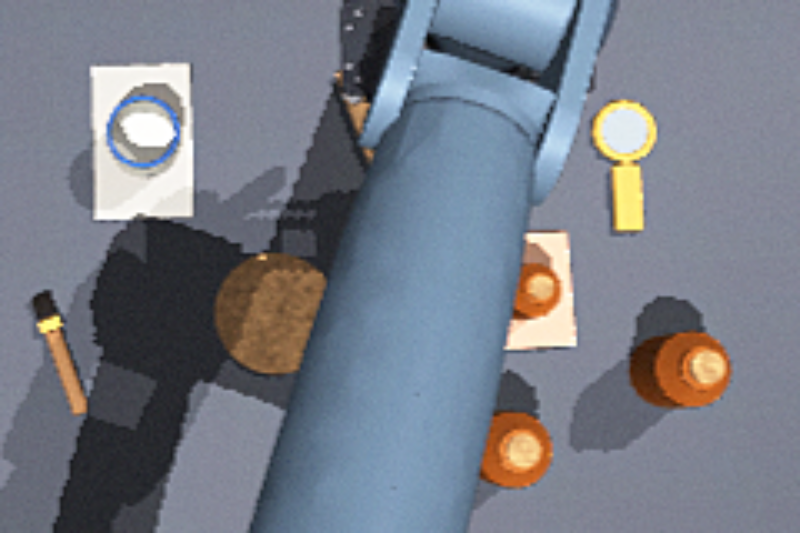

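The picture shows the cup upright on the felt (crop (145,132)), with the bystanders untouched. Next, the clamp.

```bash
python3 -m handwheel '[[[0,0,0.02],[0,0,0],1],[[0,0,0.045],[0,0,0],1],[[0,0,0.065],[0,0,0],1],[[0,0,0.078],[0,0,0],1],[[0,0,0.082],[0,0,0],1],[[0,0,0.082],[0,0,0],1],[[0,0,0.082],[0,0,0],1]]'
python3 to.py 0.6334 -0.1015 0.028
```

```text
clock: 7.07
ee_pos: [0.6333, -0.1013, 0.0408]
tcp_rot: [0.0, 1.0, 0.0, 0.001]
force: [0.4, -0.1, 0.4]
width: 0.0941
grip_force: 0.0
t 7.07 pos [ 0.6333 -0.1013  0.0408] w 0.0941 F [ 0.4 -0.1  0.4] shift mm [ 0.1  0.2 12.8] turn [ 0.02 -0.06  0.02]
```

```bash
python3 -m handwheel '[[[0,0,0.005],[0,0,0],1],[[0,0,0.01],[0,0,0],1],[[0,0,0.013],[0,0,0],1],[[0,0,0.013],[0,0,0],0.6],[[0,0,0.013],[0,0,0],0.5],[[0,0,0.013],[0,0,0],0.3],[[0,0,0.013],[0,0,0],0.3],[[0,0,0.013],[0,0,0],0.3],[[0,0,0.013],[0,0,0],0.3],[[0,0,0.013],[0,0,0],0.3]]' 20
python3 -m handwheel '[[[0,0,0],[0,0,0],0.3],[[0,0,0],[0,0,0],0.3],[[0,0,0],[0,0,0],0.3],[[0,0,0],[0,0,0],0.3]]'
python3 to.py 0.6334 -0.1015 0.028
```

```text
clock: 7.9
ee_pos: [0.6327, -0.1017, 0.0271]
tcp_rot: [0.0, 1.0, -0.0, 0.0]
force: [-0.2, -1.1, -0.1]
width: 0.0509
grip_force: 0.0
clock: 8.23
ee_pos: [0.6327, -0.1012, 0.027]
tcp_rot: [-0.0, 1.0, -0.0, -0.0]
force: [-0.2, 3.3, 1.5]
width: 0.0435
grip_force: 20.0
t 8.23 pos [ 0.6327 -0.1012  0.027 ] w 0.0435 F [-0.2  3.3  1.5] shift mm [ 0.7  0.3 -1. ] turn [-0.04  0.   -0.03]
```

```bash
python3 -m handwheel '[[[0,0,-0.01],[0,0,0],0.3],[[0,0,-0.03],[0,0,0],0.3],[[0,0,-0.055],[0,0,0],0.3],[[0,0,-0.07],[0,0,0],0.3],[[-0.03,-0.021,-0.07],[0,0,0],0.3],[[-0.06,-0.043,-0.07],[0,0,0],0.3],[[-0.09,-0.064,-0.07],[0,0,0],0.3],[[-0.12,-0.085,-0.07],[0,0,0],0.3],[[-0.15,-0.106,-0.07],[0,0,0],0.3],[[-0.174,-0.1245,-0.07],[0,0,0],0.3]]'
python3 -m handwheel '[[[0,0,0],[0,0,0],0.3],[[0,0,0],[0,0,0],0.3],[[0,0,0.02],[0,0,0],0.3],[[0,0,0.04],[0,0,0],0.3],[[0,0,0.055],[0,0,0],0.3],[[0,0,0.06],[0,0,0],0.3],[[0,0,0.06],[0,0,0],0.3],[[0,0,0.06],[0,0,0],0.3]]'
python3 to.py 0.4585 0.0232 0.028
```

```text
clock: 9.07
ee_pos: [0.4558, 0.0237, 0.0963]
tcp_rot: [0.0, 1.0, -0.0, -0.001]
force: [-1.0, 0.5, -2.9]
width: 0.0432
grip_force: 20.0
clock: 9.73
ee_pos: [0.4596, 0.0223, 0.0375]
tcp_rot: [0.0, 1.0, -0.0, 0.0]
force: [0.2, -0.7, -2.6]
width: 0.0438
grip_force: 20.0
t 9.73 pos [0.4596 0.0223 0.0375] w 0.0438 F [ 0.2 -0.7 -2.6] shift mm [-1.1 -0.9  9.5] turn [ 0.02 -0.04 -0.06]
```

```bash
python3 -m handwheel '[[[-0.0005,-0.0005,0.003],[0,0,0],0.3],[[-0.0005,-0.0005,0.006],[0,0,0],0.3],[[-0.0005,-0.0005,0.0075],[0,0,0],0.3],[[-0.0005,-0.0005,0.0085],[0,0,0],0.3],[[-0.0005,-0.0005,0.009],[0,0,0],0.3],[[-0.0005,-0.0005,0.009],[0,0,0],0.3],[[-0.0005,-0.0005,0.009],[0,0,0],0.3]]'
python3 to.py 0.4585 0.0232 0.028
```

```text
clock: 10.32
ee_pos: [0.4583, 0.0234, 0.0281]
tcp_rot: [0.0, 1.0, -0.0, 0.0]
force: [0.4, 0.1, -3.4]
width: 0.0436
grip_force: 20.0
t 10.32 pos [0.4583 0.0234 0.0281] w 0.0436 F [ 0.4  0.1 -3.4] shift mm [0.2 0.2 0.1] turn [ 0.   -0.01 -0.02]
```

```bash
python3 -m handwheel '[[[0,0,0.0005],[0,0,0],0.3],[[0,0,0.0005],[0,0,0],0.3],[[0,0,0.0005],[0,0,0],0.3]]'
python3 -m handwheel '[[[0,0,0.0005],[0,0,0],0.3],[[0,0,0.0005],[0,0,0],0.3],[[0,0,0.0005],[0,0,0],0.3]]'
```

```text
clock: 10.57
ee_pos: [0.4584, 0.0234, 0.028]
tcp_rot: [0.0, 1.0, -0.0, 0.0]
force: [-2.5, 0.6, 4.1]
width: 0.0434
grip_force: 20.0
clock: 10.82
ee_pos: [0.4584, 0.0234, 0.028]
tcp_rot: [-0.0, 1.0, -0.0, -0.0]
force: [-5.8, 0.6, 9.3]
width: 0.0435
grip_force: 20.0
```

```bash
python3 -m handwheel '[[[0,0,0],[0,0,0],0.55],[[0,0,0],[0,0,0],0.75],[[0,0,0],[0,0,0],1],[[0,0,0],[0,0,0],1],[[0,0,0],[0,0,0],1],[[0,0,-0.02],[0,0,0],1],[[0,0,-0.06],[0,0,0],1],[[0,0,-0.1],[0,0,0],1],[[0,0,-0.11],[0,0,0],1],[[0,0,-0.11],[0,0,0],1]]'
python3 -m handwheel '[[[0.015,0.209,0],[0,0,0],1],[[0.015,0.209,0],[0,0,0],1],[[0.015,0.209,0],[0,0,0],1],[[0.015,0.209,0],[0,0,0],1],[[0.015,0.209,0],[0,0,0],1],[[0.015,0.209,0],[0,0,0],1],[[0.015,0.209,0],[0,0,0],1],[[0.015,0.209,0],[0,0,0],1]]'
python3 to.py 0.4738 -0.1853 0.027
python3 - <<'E'
from h import *
a,d=snap("top");P=cloud("top",d)
cv2.imwrite("pics/t2.png",cv2.cvtColor(cv2.resize(a[125:285,200:440],(800,533)),cv2.COLOR_RGB2BGR))
m=(np.hypot(P[...,0]-.4586,P[...,1]-.0235)<.055)&(P[...,2]>.048)&(P[...,2]<.075);q=P[m]
print(len(q),np.percentile(q[:,2],[10,50,90]),cv2.minEnclosingCircle(q[:,:2].astype(np.float32)))
E
```

```text
clock: 11.65
ee_pos: [0.461, 0.0229, 0.1408]
tcp_rot: [0.001, 1.0, -0.0, 0.004]
force: [-0.3, 0.1, -0.5]
width: 0.0938
grip_force: 0.0
clock: 12.32
ee_pos: [0.472, -0.1846, 0.1349]
tcp_rot: [-0.001, 1.0, -0.0, -0.002]
force: [-0.7, 0.0, -0.3]
width: 0.0941
grip_force: 0.0
t 12.32 pos [ 0.472  -0.1846  0.1349] w 0.0941 F [-0.7  0.  -0.3] shift mm [  2.2   0.9 107.9] turn [-0.14  0.17 -0.05]
208 [0.0545209  0.05917272 0.06185199] ((0.4601789116859436, 0.019915590062737465), 0.022320494055747986)
```

View pics/t2.png

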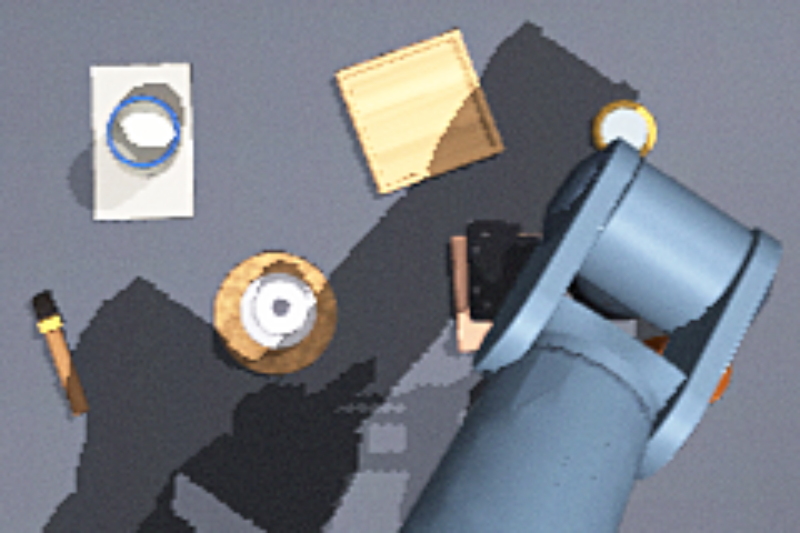

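The clamp is upright on the cork but about 4 mm off its centre, because the camera reads about 3 mm low in y compared with the arm. I'll correct it later. Next, the bottle, with that offset applied.

```bash
python3 -m handwheel '[[[0,-0.003,0],[0,0,0],1],[[0,-0.003,0.02],[0,0,0],1],[[0,-0.003,0.045],[0,0,0],1],[[0,-0.003,0.07],[0,0,0],1],[[0,-0.003,0.09],[0,0,0],1],[[0,-0.003,0.1],[0,0,0],1],[[0,-0.003,0.1],[0,0,0],1],[[0,-0.003,0.1],[0,0,0],1]]'
python3 to.py 0.4738 -0.1825 0.027
```

```text
clock: 13.03
ee_pos: [0.4733, -0.1818, 0.0372]
tcp_rot: [-0.0, 1.0, 0.0, -0.0]
force: [-0.1, -0.4, 0.8]
width: 0.0939
grip_force: 0.0
t 13.03 pos [ 0.4733 -0.1818  0.0372] w 0.0939 F [-0.1 -0.4  0.8] shift mm [ 0.5  0.7 10.2] turn [-0.01  0.01  0.05]
```

```bash
python3 -m handwheel '[[[0,0,0.005],[0,0,0],1],[[0,0,0.01],[0,0,0],1],[[0,0,0.01],[0,0,0],1],[[0,0,0.01],[0,0,0],0.6],[[0,0,0.01],[0,0,0],0.52],[[0,0,0.01],[0,0,0],0.48],[[0,0,0.01],[0,0,0],0.45],[[0,0,0.01],[0,0,0],0.4],[[0,0,0.01],[0,0,0],0.4],[[0,0,0.01],[0,0,0],0.4]]' 10
python3 -m handwheel '[[[0,0,0],[0,0,0],0.3],[[0,0,0],[0,0,0],0.3],[[0,0,0],[0,0,0],0.3],[[0,0,0],[0,0,0],0.3],[[0,0,0],[0,0,0],0.3]]'
python3 to.py 0.4738 -0.1825 0.027
```

```text
clock: 13.87
ee_pos: [0.4731, -0.1826, 0.027]
tcp_rot: [0.0, 1.0, -0.0, 0.0]
force: [-0.1, -0.4, 0.2]
width: 0.0509
grip_force: 0.0
clock: 14.28
ee_pos: [0.4731, -0.1826, 0.027]
tcp_rot: [0.0, 1.0, -0.0, 0.0]
force: [-0.0, -1.0, -0.3]
width: 0.0439
grip_force: 10.0
t 14.28 pos [ 0.4731 -0.1826  0.027 ] w 0.0439 F [-0.  -1.  -0.3] shift mm [ 0.7 -0.1  0. ] turn [ 0.01 -0.   -0.02]
```

```bash
python3 -m handwheel '[[[0,0,-0.01],[0,0,0],0.3],[[0,0,-0.03],[0,0,0],0.3],[[0,0,-0.055],[0,0,0],0.3],[[0,0,-0.075],[0,0,0],0.3],[[0.03,-0.016,-0.08],[0,0,0],0.3],[[0.06,-0.032,-0.08],[0,0,0],0.3],[[0.09,-0.048,-0.08],[0,0,0],0.3],[[0.12,-0.064,-0.08],[0,0,0],0.3],[[0.145,-0.077,-0.08],[0,0,0],0.3],[[0.159,-0.084,-0.08],[0,0,0],0.3]]'
python3 -m handwheel '[[[0,0,0],[0,0,0],0.3],[[0,0,0],[0,0,0],0.3],[[0,0,0.02],[0,0,0],0.3],[[0,0,0.04],[0,0,0],0.3],[[0,0,0.06],[0,0,0],0.3],[[0,0,0.07],[0,0,0],0.3],[[0,0,0.07],[0,0,0],0.3],[[0,0,0.07],[0,0,0],0.3]]'
python3 to.py 0.632 -0.0986 0.024
python3 - <<'E'
from meas import *
a,d=snap("top"); np.savez("t3.npz",a=a,d=d)
s=stands(a); print("tile",s["tile"],"cork",s["cork"])
E
```

```text
clock: 15.12
ee_pos: [0.6343, -0.0968, 0.1075]
tcp_rot: [-0.0, 1.0, 0.001, 0.001]
force: [-0.7, -0.2, -1.4]
width: 0.0439
grip_force: 10.0
clock: 15.78
ee_pos: [0.6314, -0.0991, 0.037]
tcp_rot: [-0.0, 1.0, -0.001, -0.0]
force: [0.1, -0.4, -0.5]
width: 0.0439
grip_force: 10.0
t 15.78 pos [ 0.6314 -0.0991  0.037 ] w 0.0439 F [ 0.1 -0.4 -0.5] shift mm [ 0.6 -0.5 13. ] turn [-0.01  0.05 -0.07]Traceback (most recent call last):
  File "<stdin>", line 3, in <module>
  File "meas.py", line 10, in stands
    c=np.vstack([c for c in cv2.findContours(m,cv2.RETR_EXTERNAL,cv2.CHAIN_APPROX_NONE)[0] if len(c)>15])[:,0]
      ~~~~~~~~~^^^^^^^^^^^^^^^^^^^^^^^^^^^^^^^^^^^^^^^^^^^^^^^^^^^^^^^^^^^^^^^^^^^^^^^^^^^^^^^^^^^^^^^^^^
    return _nx.concatenate(arrs, 0, dtype=dtype, casting=casting)
           ~~~~~~~~~~~~~~~^^^^^^^^^^^^^^^^^^^^^^^^^^^^^^^^^^^^^^^
ValueError: need at least one array to concatenate
```

Occluded by the arm. I'll lower the bottle.

```bash
python3 -m handwheel '[[[0.0005,0,0.004],[0,0,0],0.3],[[0.0005,0,0.008],[0,0,0],0.3],[[0.0005,0,0.0105],[0,0,0],0.3],[[0.0005,0,0.012],[0,0,0],0.3],[[0.0005,0,0.0128],[0,0,0],0.3],[[0.0005,0,0.013],[0,0,0],0.3],[[0.0005,0,0.0132],[0,0,0],0.3],[[0.0005,0,0.0132],[0,0,0],0.3]]'
python3 to.py 0.632 -0.0986 0.024
```

```text
clock: 16.5
ee_pos: [0.6327, -0.0986, 0.024]
tcp_rot: [-0.0, 1.0, -0.0, 0.0]
force: [-0.7, -0.1, 0.6]
width: 0.0439
grip_force: 10.0
t 16.5 pos [ 0.6327 -0.0986  0.024 ] w 0.0439 F [-0.7 -0.1  0.6] shift mm [-0.7  0.   0. ] turn [-0.   -0.   -0.02]
```

```bash
python3 -m handwheel '[[[0,0,0.0003],[0,0,0],0.3],[[0,0,0.0003],[0,0,0],0.52],[[0,0,0.0003],[0,0,0],0.65],[[0,0,0.0003],[0,0,0],1],[[0,0,0.0003],[0,0,0],1],[[0,0,0.0003],[0,0,0],1],[[0,0,-0.03],[0,0,0],1],[[0,0,-0.07],[0,0,0],1],[[0,0,-0.11],[0,0,0],1],[[0,0,-0.115],[0,0,0],1]]'
python3 -m handwheel '[[[-0.174,-0.122,0],[0,0,0],1],[[-0.174,-0.122,0],[0,0,0],1],[[-0.174,-0.122,0],[0,0,0],1],[[-0.174,-0.122,0],[0,0,0],1],[[-0.174,-0.122,0],[0,0,0],1],[[-0.174,-0.122,0],[0,0,0],1],[[-0.174,-0.122,0],[0,0,0],1],[[-0.174,-0.122,0],[0,0,0],1]]'
python3 to.py 0.458 0.0234 0.03
python3 - <<'E'
from meas import *
a,d=snap("top"); np.savez("t3.npz",a=a,d=d);P=cloud("top",d)
cv2.imwrite("pics/t3.png",cv2.cvtColor(cv2.resize(a[125:285,200:440],(800,533)),cv2.COLOR_RGB2BGR))
m=(np.hypot(P[...,0]-.632,P[...,1]+.10)<.05)&(P[...,2]>.03)&(P[...,2]<.12)
for lo in(.086,.03):
    q=P[m&(P[...,2]>lo)];print(len(q),np.percentile(q[:,2],[10,90]),cv2.minEnclosingCircle(q[:,:2].astype(np.float32)))
E
```

```text
clock: 17.33
ee_pos: [0.6372, -0.1001, 0.1475]
tcp_rot: [0.002, 1.0, -0.0, 0.007]
force: [1.5, -0.0, 1.2]
width: 0.0936
grip_force: 0.0
clock: 18.0
ee_pos: [0.4596, 0.0232, 0.1393]
tcp_rot: [0.0, 1.0, -0.0, 0.001]
force: [0.6, -0.7, -0.2]
width: 0.094
grip_force: 0.0
t 18.0 pos [0.4596 0.0232 0.1393] w 0.094 F [ 0.6 -0.7 -0.2] shift mm [ -1.7  -0.3 109.3] turn [ 0.03 -0.1  -0.01]
42 [0.08811681 0.09499782] ((0.6321828365325928, -0.10223856568336487), 0.01053242664784193)
232 [0.05048241 0.09138138] ((0.6325416564941406, -0.1005999967455864), 0.022024936974048615)
```

View pics/t3.png

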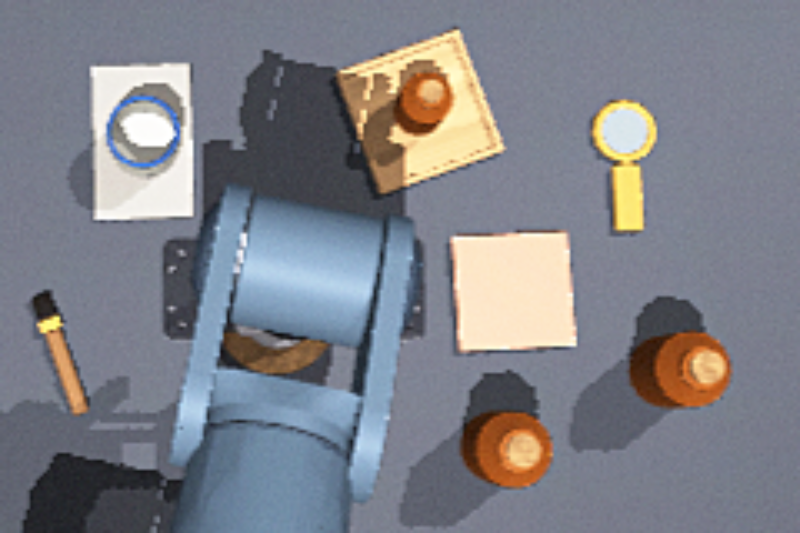

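The bottle is upright and centred in the tray (crop (425,100)). Tile check, then re-centre the clamp.

```bash
python3 - <<'E'
from meas import *
a=np.load("t3.npz")["a"]
import meas
hsv=cv2.cvtColor(a,cv2.COLOR_RGB2HSV)[190:235,330:380]
m=((hsv[...,0]<16)&(hsv[...,1]>30)).astype(np.uint8)
c=max(cv2.findContours(m,0,1)[0],key=cv2.contourArea)[:,0]+[330,190]
print(cv2.minAreaRect(np.array([ray("top",x,y,.008)[:2] for x,y in c],np.float32)))
E
python3 -m handwheel '[[[-0.0005,0,0.02],[0,0,0],1],[[-0.0005,0,0.05],[0,0,0],1],[[-0.0005,0,0.08],[0,0,0],1],[[-0.0005,0,0.095],[0,0,0],1],[[-0.0005,0,0.1],[0,0,0],1],[[-0.0005,0,0.1],[0,0,0],1],[[-0.0005,0,0.1],[0,0,0],1]]'
python3 to.py 0.4584 0.0234 0.029
```

```text
((0.4730101525783539, -0.13034676015377045), (0.09867258369922638, 0.015935350209474564), 11.6491117477417)
clock: 18.63
ee_pos: [0.4597, 0.0228, 0.0395]
tcp_rot: [0.0, 1.0, -0.001, 0.001]
force: [-0.3, 0.3, 0.5]
width: 0.0937
grip_force: 0.0
t 18.63 pos [0.4597 0.0228 0.0395] w 0.0937 F [-0.3  0.3  0.5] shift mm [-1.3 -0.6 10.5] turn [ 0.02 -0.07 -0.07]
```

```bash
python3 - <<'E'
from meas import *
a=np.load("t3.npz")["a"]
hsv=cv2.cvtColor(a,cv2.COLOR_RGB2HSV)[188:238,328:382]
print(hsv[25,25],hsv[25,2])
m=((hsv[...,0]<30)&(hsv[...,2]>170)).astype(np.uint8)
c=max(cv2.findContours(m,0,1)[0],key=cv2.contourArea)[:,0]+[328,188]
print(cv2.minAreaRect(np.array([ray("top",x,y,.008)[:2] for x,y in c],np.float32)))
E
python3 -m handwheel '[[[0,0,0.005],[0,0,0],1],[[0,0,0.0105],[0,0,0],1],[[0,0,0.0105],[0,0,0],0.6],[[0,0,0.0105],[0,0,0],0.52],[[0,0,0.0105],[0,0,0],0.45],[[0,0,0.0105],[0,0,0],0.3],[[0,0,0.0105],[0,0,0],0.3],[[0,0,0.0105],[0,0,0],0.3],[[0,0,0.0105],[0,0,0],0.3],[[0,0,0.0105],[0,0,0],0.3]]' 20
python3 -m handwheel '[[[0,0,0],[0,0,0],0.3],[[0,0,0],[0,0,0],0.3],[[0,0,0],[0,0,0],0.3],[[0,0,0],[0,0,0],0.3],[[0,0,0],[0,0,0],0.3]]'
python3 to.py 0.4584 0.0234 0.029
```

```text
[ 17  53 253] [111  28 145]
((0.4774138033390045, -0.1792626678943634), (0.09787259995937347, 0.10017475485801697), 3.035518169403076)
clock: 19.47
ee_pos: [0.4582, 0.0234, 0.0283]
tcp_rot: [0.0, 1.0, -0.0, 0.0]
force: [0.4, -0.1, 0.8]
width: 0.0442
grip_force: 0.0
clock: 19.88
ee_pos: [0.4582, 0.0234, 0.0283]
tcp_rot: [0.0, 1.0, -0.0, -0.0]
force: [-0.5, 0.7, 0.4]
width: 0.0441
grip_force: 20.0
t 19.88 pos [0.4582 0.0234 0.0283] w 0.0441 F [-0.5  0.7  0.4] shift mm [ 0.2  0.  -0.7] turn [ 0.    0.   -0.02]
```

```bash
python3 -m handwheel '[[[0,0,-0.002],[0,0,0],0.3],[[0,0,-0.004],[0,0,0],0.3],[[-0.0012,-0.0032,-0.004],[0,0,0],0.3],[[-0.0012,-0.0032,-0.004],[0,0,0],0.3],[[-0.0012,-0.0032,-0.004],[0,0,0],0.3],[[-0.0012,-0.0032,-0.002],[0,0,0],0.3],[[-0.0012,-0.0032,-0.001],[0,0,0],0.3],[[-0.0012,-0.0032,0],[0,0,0],0.3],[[-0.0012,-0.0032,0.0002],[0,0,0],0.3],[[-0.0012,-0.0032,0.0002],[0,0,0],0.3]]'
```

```text
clock: 20.72
ee_pos: [0.4568, 0.0267, 0.0283]
tcp_rot: [-0.0, 1.0, -0.0, -0.0]
force: [-4.2, -0.0, 3.7]
width: 0.0436
grip_force: 20.0
```

```bash
python3 -m handwheel '[[[0,0,0],[0,0,0],0.55],[[0,0,0],[0,0,0],0.75],[[0,0,0],[0,0,0],1],[[0,0,0],[0,0,0],1],[[0,0,0],[0,0,0],1],[[0,0,-0.02],[0,0,0],1],[[0,0,-0.06],[0,0,0],1],[[0,0,-0.1],[0,0,0],1],[[0,0,-0.11],[0,0,0],1],[[0,0,-0.11],[0,0,0],1]]'
python3 -m handwheel '[[[0.149,-0.110,0],[0,0,0],1],[[0.149,-0.110,0],[0,0,0],1],[[0.149,-0.110,0],[0,0,0],1],[[0.149,-0.110,0],[0,0,0],1],[[0.149,-0.110,0],[0,0,0],1],[[0.149,-0.110,0],[0,0,0],1],[[0.149,-0.110,0],[0,0,0],1],[[0.149,-0.110,0],[0,0,0],1]]'
python3 to.py 0.6057 0.1369 0.0225
python3 - <<'E'
from meas import *
a,d=snap("top"); P=cloud("top",d)
cv2.imwrite("pics/t4.png",cv2.cvtColor(cv2.resize(a[125:285,200:440],(800,533)),cv2.COLOR_RGB2BGR))
m=(np.hypot(P[...,0]-.4586,P[...,1]-.0235)<.055)&(P[...,2]>.048)&(P[...,2]<.075);q=P[m]
print(len(q),cv2.minEnclosingCircle(q[:,:2].astype(np.float32)))
E
```

```text
clock: 21.55
ee_pos: [0.4599, 0.0261, 0.142]
tcp_rot: [0.001, 1.0, -0.0, 0.004]
force: [-0.5, -0.2, -0.6]
width: 0.0942
grip_force: 0.0
clock: 22.22
ee_pos: [0.6044, 0.1361, 0.136]
tcp_rot: [0.0, 1.0, -0.0, -0.002]
force: [0.4, -1.1, -0.2]
width: 0.0942
grip_force: 0.0
t 22.22 pos [0.6044 0.1361 0.136 ] w 0.0942 F [ 0.4 -1.1 -0.2] shift mm [  1.7  -0.8 113.5] turn [ 0.02  0.21 -0.04]
207 ((0.4585968852043152, 0.024278387427330017), 0.021791113540530205)
```

View pics/t4.png

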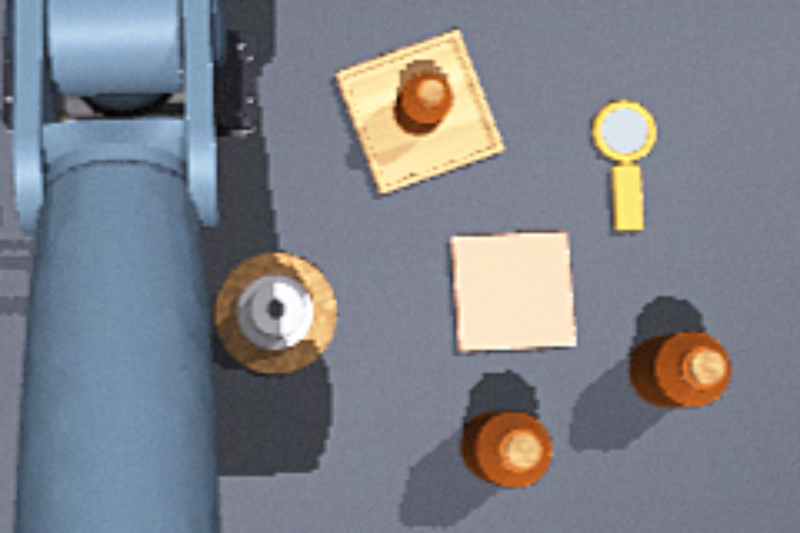

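The clamp (crop (275,308)) now sits within 1 mm of the cork's centre. Now the cup.

```bash
python3 -m handwheel '[[[0,0,0.02],[0,0,0],1],[[0,0,0.05],[0,0,0],1],[[0,0,0.08],[0,0,0],1],[[0,0,0.1],[0,0,0],1],[[0,0,0.103],[0,0,0],1],[[0,0,0.103],[0,0,0],1],[[0,0,0.103],[0,0,0],1]]'
python3 to.py 0.6057 0.1369 0.023
```

```text
clock: 22.85
ee_pos: [0.6066, 0.1361, 0.0364]
tcp_rot: [-0.0, 1.0, -0.001, 0.001]
force: [0.0, 0.5, 0.1]
width: 0.0942
grip_force: 0.0
t 22.85 pos [0.6066 0.1361 0.0364] w 0.0942 F [0.  0.5 0.1] shift mm [-0.9 -0.8 13.4] turn [-0.   -0.1  -0.06]
```

```bash
python3 -m handwheel '[[[0,0,0.006],[0,0,0],1],[[0,0,0.013],[0,0,0],1],[[0,0,0.013],[0,0,0],0.75],[[0,0,0.013],[0,0,0],0.68],[[0,0,0.013],[0,0,0],0.6],[[0,0,0.013],[0,0,0],0.5],[[0,0,0.013],[0,0,0],0.5],[[0,0,0.013],[0,0,0],0.5],[[0,0,0.013],[0,0,0],0.5],[[0,0,0.013],[0,0,0],0.5]]' 10
python3 -m handwheel '[[[0,0,0],[0,0,0],0.5],[[0,0,0],[0,0,0],0.5],[[0,0,0],[0,0,0],0.5]]'
python3 to.py 0.4774 -0.1763 0.027
```

```text
clock: 23.68
ee_pos: [0.6063, 0.1366, 0.0223]
tcp_rot: [-0.0, 1.0, -0.0, 0.0]
force: [0.2, -0.3, 1.3]
width: 0.0609
grip_force: 10.0
clock: 23.93
ee_pos: [0.6063, 0.1366, 0.0223]
tcp_rot: [-0.0, 1.0, -0.0, 0.0]
force: [-0.6, 0.3, 2.9]
width: 0.0609
grip_force: 10.0
t 23.93 pos [0.6063 0.1366 0.0223] w 0.0609 F [-0.6  0.3  2.9] shift mm [-128.7  313.    -4.8] turn [-0.01 -0.02 -0.03]
```

```bash
python3 -m handwheel '[[[0,0,-0.01],[0,0,0],0.5],[[0,0,-0.03],[0,0,0],0.5],[[0,0,-0.06],[0,0,0],0.5],[[0,0,-0.09],[0,0,0],0.5],[[0,0,-0.1],[0,0,0],0.5],[[-0.013,0.031,-0.1],[0,0,0],0.5],[[-0.026,0.063,-0.1],[0,0,0],0.5],[[-0.039,0.095,-0.1],[0,0,0],0.5],[[-0.052,0.127,-0.1],[0,0,0],0.5],[[-0.065,0.159,-0.1],[0,0,0],0.5]]'
python3 -m handwheel '[[[-0.013,0.031,0],[0,0,0],0.5],[[-0.026,0.063,0],[0,0,0],0.5],[[-0.039,0.095,0],[0,0,0],0.5],[[-0.052,0.127,0],[0,0,0],0.5],[[-0.062,0.154,0],[0,0,0],0.5],[[-0.062,0.154,0],[0,0,0],0.5],[[-0.062,0.154,0],[0,0,0],0.5]]'
python3 -m handwheel '[[[0,0,0.02],[0,0,0],0.5],[[0,0,0.045],[0,0,0],0.5],[[0,0,0.065],[0,0,0],0.5],[[0,0,0.08],[0,0,0],0.5],[[0,0,0.085],[0,0,0],0.5],[[0,0,0.085],[0,0,0],0.5],[[0,0,0.085],[0,0,0],0.5],[[0,0,0.085],[0,0,0],0.5]]'
python3 to.py 0.4792 -0.1763 0.0263
```

```text
clock: 24.77
ee_pos: [0.5395, -0.0235, 0.1212]
tcp_rot: [-0.0, 1.0, 0.0, -0.001]
force: [0.4, 0.1, -1.6]
width: 0.0605
grip_force: 10.0
clock: 25.35
ee_pos: [0.4781, -0.1771, 0.1215]
tcp_rot: [-0.0, 1.0, -0.002, -0.0]
force: [-0.6, -0.2, -2.1]
width: 0.0611
grip_force: 10.0
clock: 26.02
ee_pos: [0.4799, -0.1765, 0.0382]
tcp_rot: [0.001, 1.0, 0.0, 0.001]
force: [0.7, 0.8, -1.3]
width: 0.0612
grip_force: 10.0
t 26.02 pos [ 0.4799 -0.1765  0.0382] w 0.0612 F [ 0.7  0.8 -1.3] shift mm [-0.7 -0.2 11.9] turn [ 0.06 -0.1   0.01]
```

```bash
python3 -m handwheel '[[[0,0,0.004],[0,0,0],0.5],[[0,0,0.007],[0,0,0],0.5],[[0,0,0.009],[0,0,0],0.5],[[0,0,0.01],[0,0,0],0.5],[[0,0,0.0105],[0,0,0],0.5],[[0,0,0.0108],[0,0,0],0.5],[[0,0,0.0111],[0,0,0],0.5],[[0,0,0.0111],[0,0,0],0.5]]'
python3 to.py 0.4792 -0.1763 0.0263
```

```text
clock: 26.68
ee_pos: [0.4788, -0.1764, 0.0263]
tcp_rot: [-0.0, 1.0, -0.0, -0.0]
force: [-3.1, 1.2, 2.9]
width: 0.0611
grip_force: 10.0
t 26.68 pos [ 0.4788 -0.1764  0.0263] w 0.0611 F [-3.1  1.2  2.9] shift mm [ 0.4 -0.1 -0. ] turn [-0.01  0.03 -0.02]
```

Contact. Release, rise, move away and look.

```bash
python3 -m handwheel '[[[0,0,0],[0,0,0],0.7],[[0,0,0],[0,0,0],0.8],[[0,0,0],[0,0,0],1],[[0,0,0],[0,0,0],1],[[0,0,0],[0,0,0],1],[[0,0,-0.03],[0,0,0],1],[[0,0,-0.07],[0,0,0],1],[[0,0,-0.11],[0,0,0],1],[[0,0,-0.15],[0,0,0],1],[[0,0,-0.18],[0,0,0],1]]'
python3 -m handwheel '[[[-0.1,0.33,0],[0,0,0],1],[[-0.1,0.33,0],[0,0,0],1],[[-0.1,0.33,0],[0,0,0],1],[[-0.1,0.33,0],[0,0,0],1],[[-0.1,0.33,0],[0,0,0],1],[[-0.1,0.33,0],[0,0,0],1],[[-0.1,0.33,0],[0,0,0],1],[[-0.1,0.33,0],[0,0,0],1],[[-0.1,0.33,0],[0,0,0],1],[[-0.1,0.33,0],[0,0,0],1]]'
python3 - <<'E'
from meas import *
a,d=snap("top"); P=cloud("top",d)
cv2.imwrite("pics/t5.png",cv2.cvtColor(cv2.resize(a[125:285,200:440],(800,533)),cv2.COLOR_RGB2BGR))
hsv=cv2.cvtColor(a,cv2.COLOR_RGB2HSV)
m=cv2.inRange(hsv,(100,110,60),(125,255,255));k=np.zeros_like(m);k[180:240,325:385]=1
ys,xs=np.nonzero(m*k);q=np.array([ray("top",x,y,.070)[:2] for x,y in zip(xs,ys)],np.float32);print("cup",len(q),cv2.minEnclosingCircle(q))
b,_=snap("scene");cv2.imwrite("pics/s5.png",cv2.cvtColor(cv2.resize(b,(800,600)),cv2.COLOR_RGB2BGR))
E
```

```text
clock: 27.52
ee_pos: [0.4797, -0.1768, 0.2097]
tcp_rot: [0.001, 1.0, -0.0, 0.002]
force: [0.1, 0.0, 0.1]
width: 0.0938
grip_force: 0.0
clock: 28.35
ee_pos: [0.3773, -0.5087, 0.2055]
tcp_rot: [-0.0, 1.0, -0.002, -0.0]
force: [0.4, -0.6, 0.3]
width: 0.094
grip_force: 0.0
cup 76 ((0.47778114676475525, -0.17750658094882965), 0.029911216348409653)
```

View pics/t5.png

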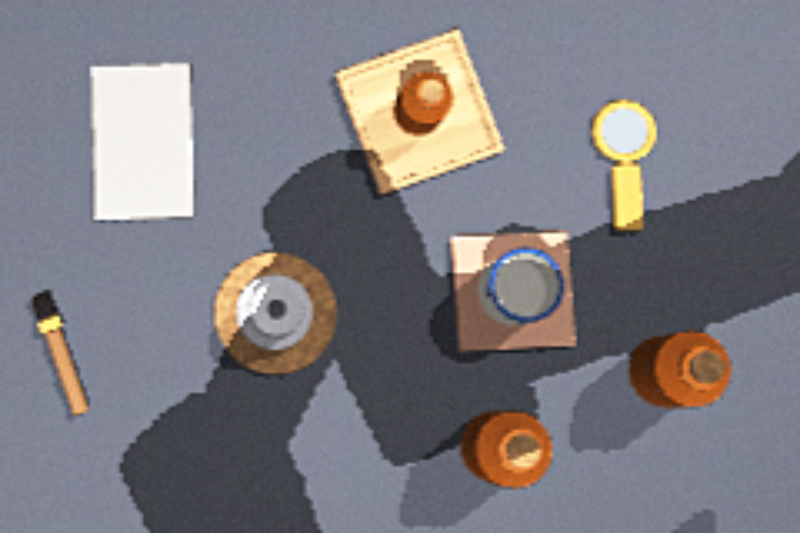

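View pics/s5.png

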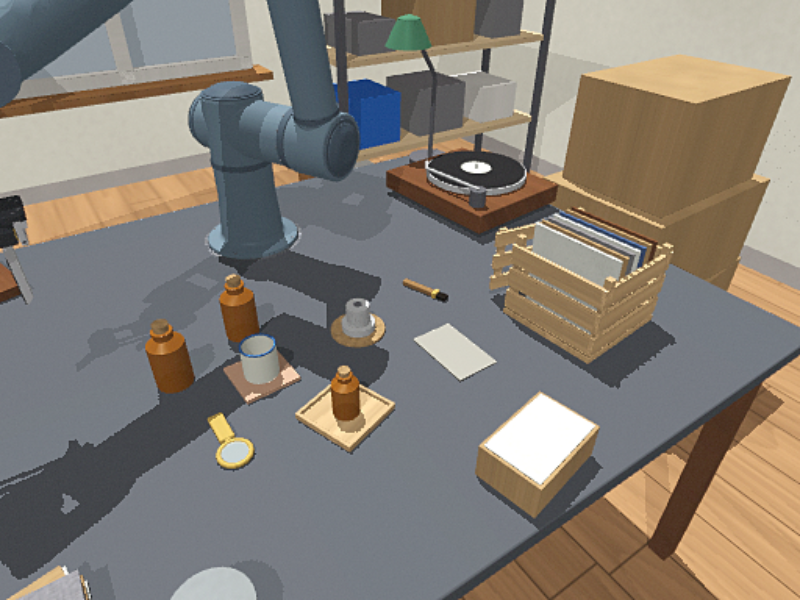

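All three are upright within about 2 mm of their stand centres, and the brush and magnifier haven't moved.

```bash
python3 -m handwheel '[[[0,0,0],[0,0,0],1],[[0,0,0],[0,0,0],1],[[0,0,0],[0,0,0],1]]'
python3 -c "
from bench import manip
print(manip.hand_in())"
```

```text
clock: 28.7
ee_pos: [0.3796, -0.5049, 0.2061]
tcp_rot: [0.0, 1.0, 0.001, 0.0]
force: [-0.4, 0.0, -0.3]
width: 0.0942
grip_force: 0.0
the job is handed in; nothing more can be done
None
```

The clamp is on the cork mat, the bottle in the pine tray and the cup on the tile, each upright and within about 2 mm of centre in the camera images; the brush and magnifier were not disturbed, and the job was handed in at about 29 s.

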